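# Set a crosscut sled to its long stop and register the workpiece

## Robot

A 7-joint arm with a two-finger parallel gripper is mounted at the origin on a cart in front of the work surface, level with it; the furniture and walls round the work are solid. World frame = base frame: x ahead of the robot, y to its left, z up, the work surface at z = 0. Lengths are in m, angles in rad, forces in N, time in s.
With the tool pointing down it reaches from about 0.425 to 0.875 m from the base axis. Payload 4.7 kg.
Tool frame: the origin (TCP) lies at the very end of the fingers, on their centre line; the grasp point (between the pads) lies 19 mm behind it; z points along the fingers, y is the line along which they close (so a half turn about z gives the same grasp; the last joint's range is limited). The gripper opens to 87 mm and grips with 3 to 60 N. Pads are 19 mm wide; open, the fingers measure 117 mm over their backs; the gripper's body (75 mm by 190 mm) begins 51 mm behind the grasp point.
Start: joints at [1.144, 0.321, -0.07, 1.45, 0.023, 1.371, -0.057], TCP at [0.277, -0.588, 0.223] pointing down, gripper open.
Joint ranges: [-2.86, 2.86], [-0.3, 2.09], [-1.38, 1.24], [0.06, 2.45], [-1.56, 4.7], [0.09, 2.05], [-2.69, 2.69]. Speed limits (rad/s): [2.57, 2.57, 3.14, 3.14, 3.14, 3.14, 3.14].

## Interface

Orientations are given as a rotation vector (axis times angle).
In Python, from bench import ctrl gives the robot as it stands.
- The arm moves only by the shell command python3 -m jog 'ROWS' [FORCE]. ROWS is JSON, a list that holds one entry, the list of rows, each a list of 7 numbers: the shift along the tool's x, y, z in mm, then the turn, a rotation vector about the tool's x, y, z in degrees, then the finger opening in mm, from 0 to 87. A call has 1 to 10 rows; each row is the pose to reach, as a shift and turn from the pose commanded when the call began, along the tool's axes at that moment; what a row does not reach only later rows make up. A row lasts 1/10 s, in which the tool goes at most 50 mm and 8.59 degrees, less where a joint would pass 70% of its speed; a pose out of reach is approached as far as the arm can. A call with a gripper value outside its range is refused whole. The fingers move at their own pace and stop on an object; FORCE is the grip in N (left out, the last holds). Time passes only in rows, so rows that repeat a pose let the fingers close. It gives the time, the measured TCP pose, the force, the opening and the grip force at its end, in the units of the state.
- ctrl.get_state(): the state, without advancing time (a new reading comes with each control period).
- ctrl.get_image(name): name is "scene" or "top" or "wrist"; returns a dict with "image" (400x640x3 uint8, red, green, blue), "depth" (400x640 float32, m along the optical axis (not along the pixel's ray), 0 where there is no reading), "fov_y" (degrees; the focal length in pixels is half the picture's height over the tangent of half this angle, whatever the lens; pixels are square), "cx", "cy" (the principal point, pixels), "rvec" (rotation vector, rad) and "tvec" (3), from world to camera coordinates, as OpenCV has them. Camera axes: x right, y down, z forward; pixel columns grow to the right and rows downward; lengths in m; the calibration is good to about 2 mm. A picture is of the moment at which its call begins.
- ctrl.close_job(): hands the job in; it is judged then, once.
The state is a dict: "time": time; "joint_positions": joint angles; "qd": joint speeds; "joint_torque": joint torques, N m; "position": TCP position; "tool_rot": TCP orientation; "ft_force": force on the tool from outside, world axes, zero at the start; "torque": the same for the moment, N m; "grip_width": opening from 0.0 (shut) to 1.0 (fully open); "grip_force": force on a finger pad.
Only numpy, scipy, OpenCV 4.12 (cv2) and the standard library are available. Lean on these libraries where they do the work, as an engineer would, in place of code of your own. Each camera call takes 0.05 s, during which the arm holds its last target. There are 200 camera calls.

## Task

Set the crosscut sled up for its long cut: with the fingertips, push the raised flip stop that is farther from the sled's cutting edge (the one nearer the robot) over to the front and all the way down, and leave the other flip stop raised. Then push the loose wooden offcut on the sled flat against the fence and along it until its end butts against the lowered stop. Do it all by pushing, pick nothing up, and leave the try square, tape measure and pencil where they are.

Things in the scene. Friction and masses are not known exactly. Their poses are not given: they have to be found in the camera images.
- sled: crosscut sled, fixed to the table: plywood base 12 mm thick. x: along the fence to the cutting edge (dark strip, away from the robot); y: across the base to the fence; z up. Origin on the table: the base covers x = -150 to +100 mm (cutting edge), y = -150 to +110 mm. The fence runs its whole length, 40 mm above the base, face (to -y) at y = +45 mm, back at +67 mm. The workpiece lies on its -y side.
- long_stop: aluminium carriage (fixed on the fence) of the flip stop nearer the robot, the one to use. Origin: on top of the base (table + 12 mm), where the fence face meets the plane of the stop's working face; axes as the sled's. It covers x = -56 to -9 mm, y = -23 to +22 mm, up to z = 59 mm, its black star knob to 64 mm.
- long_pivot (a point): middle of the pin of that stop's flap, along the sled's x; 62 mm above the table, 16 mm in front of the fence face. The flap is smooth steel, 8 mm thick along x (+-4 mm from this point, the +x side is the working face). Hanging down, its paddle reaches from 14 mm behind (+y) to 12 mm in front (-y) of the pin and from 14 to 40 mm below it, under a 19 mm wide neck.
- long_flap (a joint): angle of that flap (rad): 0 hangs down in front of the fence at its end stop (working); 1.57 sticks out level to the sled's -y; 3.14 stands up, its end 40 mm above the pin and the paddle's 12 mm side now towards +y; 3.75 leans back over the fence. The stiff hinge (0.02 N m) stays where it is left: push it from behind over the top, then down, then in to the fence.
- short_stop: carriage of the second, identical flip stop, about 75 mm farther along the fence towards the cutting edge; frame and sizes as long_stop. Leave it as it is.
- short_flap (a joint): angle of the second stop's flap (rad), as for long_flap; starts raised and must stay raised
- stock: loose offcut, a grey-brown wooden block 140 mm long, 55 mm wide, 40 mm high, about 0.17 kg, lying on the sled. Origin: centre of its underside (table + 12 mm). Its y axis points along it to the end that shall meet the stop, its x axis across to the side that shall meet the fence. It starts clear of both, a little turned, its far end standing out over the cutting edge.
- stock_stop_corner (a point): on the offcut, half-way up: the vertical edge between the end that meets the stop and the side that meets the fence
- stock_tail_corner (a point): on the offcut, half-way up: the vertical edge at the other end of the side that meets the fence, 140 mm from stock_stop_corner
- try_square: try square with wooden stock and steel blade, 120 x 207 x 19 mm, lying to the right of the sled; leave it. Origin: centre of its underside
- tape_measure: yellow and black tape measure, 39 x 76 x 63 mm, standing to the left of the sled; leave it. Origin: centre of its underside
- pencil: yellow pencil, 136 mm long, 7 mm thick, lying to the right of the sled; leave it. Origin: centre of its underside
Mind the look-alikes: they are no part of the job. Leave any orange look-alike of the stock alone.

How it is judged:
By the outcome, as a careful person would: the job done as asked, in the order asked, and still so for the second after the job is handed in, with the robot touching nothing.
It also fails if it takes over 64 s, if anything falls off the work surface, if the arm or the gripper's body presses on something with over 40 N, if the wrist force passes 120 N, or if a joint passes its speed limit or range.

## Working session

There is one attempt and no reset: what is moved stays moved. The work goes in short steps, Python scripts to look and compute and a shell command to move; the robot and the scene stay as the last step left them, time stands still between calls to the robot, and variables do not carry over. Pictures are saved under pics/ and viewed, at most 10 in all, crops included, and the job is handed in when it is done.

```bash
mkdir -p pics; ls; cat > h.py <<'E'
import numpy as np, cv2
from bench import ctrl
def grab(n):
    d=ctrl.get_image(n); return d
def cam(d):
    h,w=d["image"].shape[:2]; f=h/2/np.tan(np.radians(d["fov_y"])/2)
    R=cv2.Rodrigues(np.array(d["rvec"],float))[0]; t=np.array(d["tvec"],float).ravel()
    return f,R,t
def ray(d,u,v,z):
    f,R,t=cam(d); c=-R.T@t
    r=R.T@np.array([(u-d["cx"])/f,(v-d["cy"])/f,1.]); return c+r*(z-c[2])/r[2]
def cloud(d):
    f,R,t=cam(d); Z=d["depth"].astype(float); v,u=np.indices(Z.shape)
    P=np.stack([(u-d["cx"])/f*Z,(v-d["cy"])/f*Z,Z],-1); return (P-t)@R
def proj(d,p):
    f,R,t=cam(d); q=R@np.array(p)+t; return f*q[0]/q[2]+d["cx"],f*q[1]/q[2]+d["cy"]
def save(n,im): cv2.imwrite("pics/"+n,cv2.cvtColor(im,cv2.COLOR_RGB2BGR))
E
python3 - <<'E'
from h import *
for n in("top","scene"):
    d=grab(n); save(n+"0.png",d["image"]); np.save(n+"0.npy",d,allow_pickle=True)
    f,R,t=cam(d); print(n,f,-R.T@t,(d["depth"]>0).mean())
s=ctrl.get_state(); print(s["time"],s["position"],s["tool_rot"],s["ft_force"])
print(cv2.Rodrigues(np.array(s["tool_rot"]))[0])
E
```

```text
pics
top 366.86500374073177 [0.36028442 0.1313937  1.06700165] 0.99600390625
scene 514.8667246498327 [-0.30379811  0.54416786  1.25280804] 0.99487109375
0.1 [ 0.27704554 -0.58746095  0.22159344] [-3.06401184e+00 -6.86395999e-01  7.38411329e-04] [-0.90851811 -0.72702331  0.69780558]
[[ 9.04427437e-01  4.26626703e-01 -8.17256436e-04]
 [ 4.26627474e-01 -9.04426204e-01  1.49660227e-03]
 [-1.00657642e-04 -1.70223221e-03 -9.99998546e-01]]
```

View pics/top0.png

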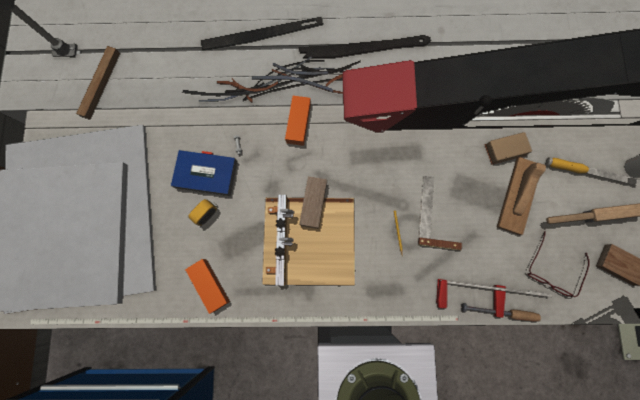

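View pics/scene0.png

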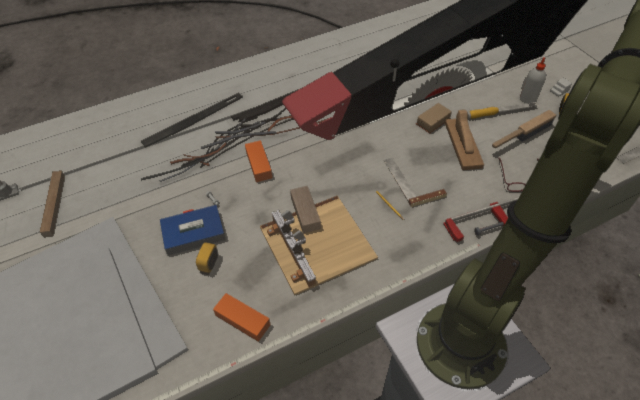

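The top view shows the sled at about (265-355, 198-286), with its fence on the left at column 281. The flip stops sit near (281,245), the one nearer the robot, and (281,210). The grey-brown stock is at (313,202). The orange blocks at (298,120) and (206,286) are the look-alikes. Next I'll enlarge a crop and fit the frames.

```bash
python3 - <<'E'
from h import *
d=np.load("top0.npy",allow_pickle=True).item(); im=d["image"]; P=cloud(d)
s=np.load("scene0.npy",allow_pickle=True).item()
a=cv2.resize(im[165:295,250:370],None,fx=4.5,fy=4.5,interpolation=cv2.INTER_CUBIC)
x,y=[int(v) for v in proj(s,[0.5,0.18,0.05])]; print(x,y)
save("crop1.png",a)
# sled base: yellow-ish pixels at z~0.012
hsv=cv2.cvtColor(im,cv2.COLOR_RGB2HSV)
for nm,uv in dict(base=(335,260),stock=(313,200),fence=(281,270),table=(380,280)).items(): print(nm,im[uv[1],uv[0]],hsv[uv[1],uv[0]],P[uv[1],uv[0]].round(4))
roi=np.zeros(im.shape[:2],bool); roi[160:300,250:370]=1
z=P[...,2]
for nm,m in dict(stock=roi&(z>.045)&(z<.058)&(np.arange(640)[None]>296),base=roi&(z>.007)&(z<.02)&(hsv[...,1]>70)).items():
    m=cv2.morphologyEx(m.astype(np.uint8),cv2.MORPH_OPEN,np.ones((3,3)))
    c=max(cv2.findContours(m,0,2)[0],key=cv2.contourArea)
    zz=np.median(z[m>0]); 
    b=cv2.boxPoints(cv2.minAreaRect(c)); print(nm,m.sum(),zz,b.tolist())
    print(np.array([ray(d,u,v,zz)[:2] for u,v in b]).round(4).tolist())
E
```

```text
307 216
base [189 158 110] [ 18 107 189] [0.3816 0.1057 0.0124]
stock [125 106  91] [ 13  69 125] [0.5477 0.1653 0.0537]
fence [194 190 193] [158   5 194] [0.3556 0.2543 0.0497]
table [142 138 128] [ 21  25 142] [ 0.3244 -0.0212 -0.0022]
stock 960 0.05228213884996676 [[298.9027099609375, 224.21810913085938], [307.45977783203125, 175.72817993164062], [326.91278076171875, 179.16107177734375], [318.355712890625, 227.6510009765625]]
[[0.48, 0.2052], [0.6185, 0.1806], [0.6076, 0.1254], [0.4698, 0.1511]]
base 6012 0.012297947348710973 [[285.0, 198.0], [354.0, 198.0], [354.0, 285.0], [285.0, 285.0]]
[[0.5625, 0.2488], [0.5596, 0.0468], [0.312, 0.0539], [0.314, 0.2472]]
```

View pics/crop1.png

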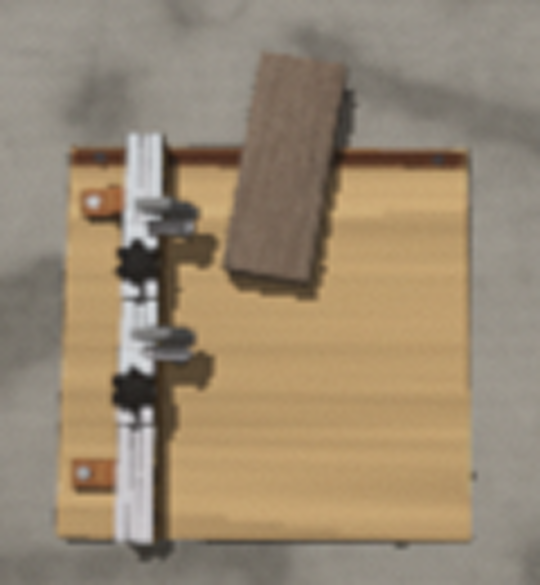

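The crop shows the long flap at crop (165,343), i.e. image (287,241), and the short flap at (170,213)→(288,213). Both are raised, and the star knobs sit on their robot side. The grey-brown block's stop end is at crop (228-310, 270-285). It is the stock: it is the only grey-brown block on the sled, and the orange ones are off it. Next I'll fit the frame and check the obstacles before moving.

```bash
cat >> h.py <<'E'
def shift(p,yaw=None,pitch=0):
    "mm shift and deg turn (about tool axes) from now to world p with tool x at yaw (deg), pointing down"
    s=ctrl.get_state(); R=cv2.Rodrigues(np.array(s["tool_rot"],float))[0]
    d=R.T@(np.array(p)-s["position"])*1000
    o=[0,0,0]
    if yaw is not None:
        c,q=np.cos(np.radians(yaw)),np.sin(np.radians(yaw)); T=np.array([[c,q,0],[q,-c,0],[0,0,-1.]])
        o=np.degrees(cv2.Rodrigues(R.T@T)[0].ravel())
    return d.round(1),np.round(o,2)
E
python3 - <<'E'
from h import *
for n in("top","scene"):
    d=np.load(n+"0.npy",allow_pickle=True).item(); P=cloud(d); z=P[...,2]
    m=(P[...,0]>.3)&(P[...,0]<.57)&(P[...,1]>.19)&(P[...,1]<.31)
    f=m&(z>.046)&(z<.056); Q=P[f]; print(n,f.sum(),np.median(Q[:,2]))
    for x0 in np.arange(.31,.57,.02):
        q=Q[(Q[:,0]>=x0)&(Q[:,0]<x0+.02)]
        if len(q)>3: print(x0.round(2),len(q),np.percentile(q[:,1],[3,50,97]).round(4))
    h=P[m&(z>.066)]
    print(h[np.argsort(h[:,0])][::max(1,len(h)//50)].round(3).tolist())
d=np.load("top0.npy",allow_pickle=True).item(); P=cloud(d)
ob=P[(P[...,0]>.58)&(P[...,2]>.03)&(P[...,0]<.95)&(np.abs(P[...,1])<.35)]
for x in np.arange(.58,.95,.05):
    q=ob[(ob[:,0]>=x)&(ob[:,0]<x+.05)]
    if len(q): print(x,q.min(0).round(2),q.max(0).round(2))
for p,y in(((.48,-.2,.32),0),((.40,.16,.30),0)): print(shift(p,y))
E
```

```text
top 523 0.05144584579942491
0.31 47 [0.2469 0.2593 0.2673]
0.33 63 [0.2458 0.2572 0.2677]
0.35 67 [0.2461 0.2575 0.2678]
0.37 43 [0.2457 0.2549 0.2654]
0.43 33 [0.2462 0.26   0.2661]
0.45 43 [0.2438 0.2544 0.2661]
0.47 25 [0.1909 0.1967 0.2439]
0.49 31 [0.1908 0.1964 0.2023]
0.51 54 [0.1907 0.247  0.264 ]
0.53 73 [0.1908 0.2503 0.264 ]
0.55 42 [0.1908 0.2506 0.2615]
[[0.393, 0.254, 0.074], [0.395, 0.26, 0.073], [0.398, 0.259, 0.079], [0.4, 0.257, 0.078], [0.401, 0.265, 0.076], [0.403, 0.254, 0.077], [0.406, 0.246, 0.078], [0.406, 0.257, 0.073], [0.408, 0.262, 0.078], [0.411, 0.243, 0.078], [0.411, 0.255, 0.074], [0.414, 0.254, 0.075], [0.417, 0.253, 0.068], [0.425, 0.223, 0.068], [0.425, 0.247, 0.069], [0.427, 0.239, 0.072], [0.43, 0.228, 0.074], [0.43, 0.244, 0.071], [0.432, 0.23, 0.075], [0.433, 0.242, 0.069], [0.433, 0.246, 0.098], [0.434, 0.227, 0.085], [0.436, 0.231, 0.099], [0.436, 0.249, 0.095], [0.438, 0.22, 0.066], [0.439, 0.228, 0.094], [0.468, 0.253, 0.072], [0.473, 0.252, 0.075], [0.473, 0.266, 0.074], [0.476, 0.263, 0.076], [0.478, 0.244, 0.077], [0.479, 0.26, 0.075], [0
[... 1891 characters left out ...]
0.074], [0.503, 0.226, 0.075], [0.505, 0.235, 0.068], [0.506, 0.254, 0.094], [0.506, 0.224, 0.074], [0.507, 0.226, 0.089], [0.507, 0.251, 0.09], [0.508, 0.247, 0.096], [0.508, 0.24, 0.067], [0.509, 0.242, 0.073], [0.51, 0.244, 0.087], [0.51, 0.24, 0.098], [0.511, 0.239, 0.101], [0.513, 0.248, 0.095], [0.516, 0.24, 0.096]]
0.58 [0.58 0.13 0.04] [0.62 0.19 0.06]
0.68 [ 0.71 -0.24  0.03] [0.73 0.22 0.31]
0.7300000000000001 [ 0.73 -0.35  0.03] [0.78 0.25 0.31]
0.7800000000000001 [ 0.78 -0.35  0.03] [0.83 0.24 0.28]
0.8300000000000002 [ 0.83 -0.35  0.03] [0.88 0.23 0.27]
(array([ 348.8, -264. ,  -98. ]), array([-0.09,  0.03, 25.25]))
(array([ 430.1, -623.7,  -77.4]), array([-0.09,  0.03, 25.25]))
```

```bash
python3 -m jog '[[[350,-264,-98,0,0,25.3,0],[350,-264,-98,0,0,25.3,0],[350,-264,-98,0,0,25.3,0],[350,-264,-98,0,0,25.3,0],[350,-264,-98,0,0,25.3,0],[350,-264,-98,0,0,25.3,0],[350,-264,-98,0,0,25.3,0],[350,-264,-98,0,0,25.3,0],[350,-264,-98,0,0,25.3,0],[350,-264,-98,0,0,25.3,0]]]' && python3 - <<'E'
from h import *
print(shift((.43,.25,.25),-0.8)); d=grab("wrist"); f,R,t=cam(d); print(f,-R.T@t,R[2])
E
```

```text
time: 1.1
position: [0.4851, -0.1914, 0.3222]
tool_rot: [-3.139, -0.02, -0.006]
ft_force: [0.1, -0.7, -0.6]
grip_width: 0.17
grip_force: 0.0
(array([ -49.9, -441.9,   73. ]), array([-0.13, -0.23,  1.52]))
328.92807165869004 [ 0.56556964 -0.19170973  0.48450517] [-0.29017796 -0.00109782 -0.95697207]
```

```bash
python3 -m jog '[[[-50,-442,73,0,0,1.5,0],[-50,-442,73,0,0,1.5,0],[-50,-442,73,0,0,1.5,0],[-50,-442,73,0,0,1.5,0],[-50,-442,73,0,0,1.5,0],[-50,-442,73,0,0,1.5,0],[-50,-442,73,0,0,1.5,0],[-50,-442,73,0,0,1.5,0],[-50,-442,73,0,0,1.5,0],[-50,-442,73,0,0,1.5,0]]]' && python3 - <<'E'
from h import *
d=grab("wrist"); np.save("w1.npy",d,allow_pickle=True); save("w1.png",d["image"])
print(ctrl.get_state()["position"])
P=cloud(d); z=P[...,2]; print((d["depth"]>0).mean())
m=(P[...,0]>.3)&(P[...,0]<.57)&(P[...,1]>.19)&(P[...,1]<.31)
Q=P[m&(z>.047)&(z<.057)]
for x0 in np.arange(.31,.57,.02):
    q=Q[(Q[:,0]>=x0)&(Q[:,0]<x0+.02)]
    if len(q)>3: print(x0.round(2),len(q),np.percentile(q[:,1],[3,50,97]).round(4),np.median(q[:,2]).round(4))
for a,b in((.42,.46),(.495,.54)):
    h=P[m&(z>.08)&(P[...,0]>a)&(P[...,0]<b)]; print(len(h),np.percentile(h[:,0],[2,50,98]).round(4))
    for z0 in np.arange(.08,.11,.005):
        q=h[(h[:,2]>=z0)&(h[:,2]<z0+.005)]
        if len(q): print(z0.round(3),q.min(0).round(4),q.max(0).round(4))
E
```

```text
time: 2.15
position: [0.4287, 0.2479, 0.2464]
tool_rot: [-3.139, 0.028, 0.004]
ft_force: [-0.5, 0.4, 0.3]
grip_width: 0.003
grip_force: 0.0
[0.43018251 0.24424766 0.24655756]
0.9958828125
0.35 264 [0.2475 0.2582 0.2697] 0.0513
0.37 172 [0.2472 0.2578 0.2692] 0.0515
0.41 7 [0.2465 0.2466 0.2466] 0.0501
0.43 353 [0.2461 0.2581 0.268 ] 0.0513
0.45 186 [0.2459 0.2569 0.2675] 0.0513
0.47 172 [0.1904 0.1977 0.206 ] 0.0518
0.49 291 [0.1907 0.198  0.2618] 0.052
0.51 571 [0.1908 0.2499 0.2661] 0.0516
0.53 585 [0.191  0.2514 0.2653] 0.0516
0.55 393 [0.1907 0.2522 0.2648] 0.0515
41433 [0.4378 0.4544 0.4595]
0.08 [0.4327 0.225  0.0811] [0.4399 0.2492 0.085 ]
0.085 [0.4329 0.2252 0.086 ] [0.44   0.2511 0.0899]
0.09 [0.4323 0.2284 0.0906] [0.44   0.2561 0.0948]
0.095 [0.4318 0.2306 0.095 ] [0.4399 0.255  0.0999]
0.1 [0.4318 0.2328 0.1   ] [0.4396 0.2462 0.1045]
1352 [0.5093 0.5102 0.5158]
0.08 [0.5088 0.2232 0.0829] [0.516  0.2261 0.0847]
0.085 [0.5088 0.2243 0.0852] [0.5159 0.2283 0.0897]
0.09 [0.5089 0.2265 0.0903] [0.5163 0.255  0.095 ]
0.095 [0.509  0.2286 0.095 ] [0.5162 0.253  0.1   ]
0.1 [0.509  0.2315 0.1   ] [0.5159 0.2431 0.1045]
```

View pics/w1.png

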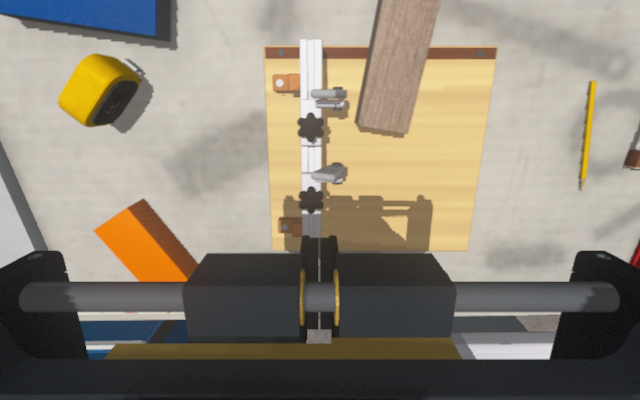

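The wrist view shows the long flap at (328,173), leaning back, with its knob at (311,199). The short flap is at (328,97). The stock's stop end is at (358-405, 125-135). The tape measure is at (98,88) and the pencil at (588,135). From the depth points, the long flap spans x=0.432..0.440, its pin is at y≈0.230, and its angle is about 3.5.

Now I'll go behind the flap and down.

```bash
python3 -m jog '[[[12,-40,0,0,0,0,0],[12,-40,50,0,0,0,0],[12,-40,90,0,0,0,0],[12,-40,120,0,0,0,0],[12,-40,145,0,0,0,0],[12,-40,160,0,0,0,0],[12,-40,160,0,0,0,0],[12,-40,160,0,0,0,0]]]'; python3 -c "
from h import *
for i in range(2): grab('wrist'); print(ctrl.get_state()['position'],ctrl.get_state()['ft_force'])
print(shift((.442,.285,.085),-1))"
```

```text
time: 3.0
position: [0.4456, 0.2812, 0.0881]
tool_rot: [3.141, -0.045, 0.001]
ft_force: [0.2, 1.0, 0.8]
grip_width: 0.006
grip_force: 0.0
[0.44584608 0.28182637 0.08874499] [0.62033113 0.41476539 0.60435021]
[0.44587874 0.28210123 0.08898206] [-0.23467785  0.21294292  1.06756794]
(array([-4. , -2.8,  4. ]), array([-0.04, -0.14, -0.58]))
```

```bash
python3 -m jog '[[[-2,8,4,0,0,0,0],[-2,17,4,0,0,0,0],[-2,26,4,0,0,0,0],[-2,35,4,0,0,0,0],[-2,44,4,0,0,0,0],[-2,53,4,0,0,0,0],[-2,62,4,0,0,0,0],[-2,71,4,0,0,0,0],[-2,80,4,0,0,0,0],[-2,86,4,0,0,0,0]]]'; python3 -c "
from h import *
d=grab('wrist'); np.save('w2.npy',d,allow_pickle=True); save('w2.png',d['image'][60:320,160:480]); print(ctrl.get_state()['position'],ctrl.get_state()['ft_force'])"
```

```text
time: 4.1
position: [0.4402, 0.1947, 0.0833]
tool_rot: [3.141, -0.044, -0.0]
ft_force: [-0.4, 0.5, -0.0]
grip_width: 0.005
grip_force: 0.0
[0.44031605 0.19382447 0.08328436] [-0.09864967 -0.58154963  0.20205038]
```

View pics/w2.png

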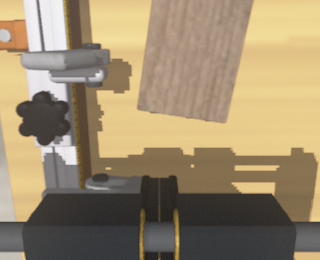

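The crop shows the long flap tipped over the top towards -y: pin at crop (98,183), flap reaching under the fingers at (140,185). The short flap at (75,60) is still raised. Now I'll press it down.

```bash
python3 -m jog '[[[2,0,6,0,0,0,0],[2,0,12,0,0,0,0],[2,0,18,0,0,0,0],[2,0,24,0,0,0,0],[2,0,30,0,0,0,0],[2,0,36,0,0,0,0],[2,0,41,0,0,0,0],[2,0,43,0,0,0,0],[2,0,43,0,0,0,0]]]'; python3 -m jog '[[[0,-3,0,0,0,0,0],[0,-5,0,0,0,0,0],[0,-7,0,0,0,0,0],[0,-7,0,0,0,0,0]]]'; python3 -c "
from h import *
d=grab('wrist'); np.save('w3.npy',d,allow_pickle=True); save('w3.png',d['image'][60:320,160:480]); print(ctrl.get_state()['position'],ctrl.get_state()['ft_force'])"
```

```text
time: 5.05
position: [0.442, 0.1959, 0.0401]
tool_rot: [3.141, -0.042, -0.001]
ft_force: [0.0, 0.9, -0.8]
grip_width: 0.006
grip_force: 0.0
time: 5.45
position: [0.4426, 0.2033, 0.0407]
tool_rot: [-3.141, 0.042, -0.001]
ft_force: [0.3, -0.5, 0.7]
grip_width: 0.007
grip_force: 0.2
[0.44260484 0.20327971 0.04066034] [0.43051882 0.37747651 0.15866258]
```

View pics/w3.png

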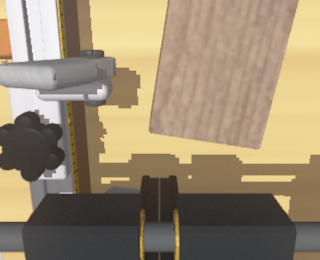

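The flap is now hidden below, behind the fingers, and there is no force yet. I'll keep pushing in +y until I feel the end stop.

```bash
for i in 1 2 3; do python3 -m jog '[[[0,-2,0,0,0,0,0],[0,-2,0,0,0,0,0]]]' | grep -E "posi|ft_"; done
```

```text
position: [0.4426, 0.205, 0.0405]
ft_force: [0.6, -1.5, 0.1]
position: [0.4425, 0.207, 0.0405]
ft_force: [-0.0, -0.8, -0.6]
position: [0.4426, 0.2091, 0.0404]
ft_force: [0.4, -1.8, -1.0]
```

```bash
for i in 1 2; do python3 -m jog '[[[0,-1.5,0,0,0,0,0],[0,-1.5,0,0,0,0,0]]]' | grep -E "posi|ft_"; done
```

```text
position: [0.4425, 0.2096, 0.0404]
ft_force: [-0.5, -4.2, 0.5]
position: [0.4426, 0.2097, 0.0403]
ft_force: [-1.0, -7.3, 2.3]
```

```bash
python3 -m jog '[[[0,-2,0,0,0,0,0],[0,-2,0,0,0,0,0]]]' | grep -E "posi|ft_";  python3 -m jog '[[[0,10,0,0,0,0,0],[0,40,0,0,0,0,0],[0,60,-50,0,0,0,0],[0,60,-100,0,0,0,0],[0,60,-140,0,0,0,0],[0,60,-160,0,0,0,0],[0,60,-160,0,0,0,0]]]'; python3 - <<'E'
from h import *
d=grab("wrist"); np.save("w4.npy",d,allow_pickle=True); save("w4.png",cv2.resize(d["image"][20:220,250:490],None,fx=2.5,fy=2.5))
P=cloud(d); z=P[...,2]
q=P[(P[...,0]>.428)&(P[...,0]<.446)&(P[...,1]>.16)&(P[...,1]<.226)&(z>.016)&(z<.08)]; print(q[np.argsort(q[:,1])][::max(1,len(q)//25)].round(4).tolist())
m=(z>.045)&(z<.058)&(P[...,1]<.222)&(P[...,1]>.05)&(P[...,0]>.45)&(P[...,0]<.66)
m=cv2.morphologyEx(m.astype(np.uint8),cv2.MORPH_OPEN,np.ones((5,5)))
c=max(cv2.findContours(m,0,2)[0],key=cv2.contourArea); zz=np.median(z[m>0])
Q=P[m>0][:,:2].astype(np.float32); print(zz,cv2.boxPoints(cv2.minAreaRect(Q)).round(4).tolist())
s=P[(P[...,0]>.6)&(z>.05)&(P[...,1]<.35)]; print(len(s))
E
```

```text
position: [0.4426, 0.2098, 0.0402]
ft_force: [-1.3, -11.2, 3.6]
time: 7.4
position: [0.4437, 0.1556, 0.2042]
tool_rot: [-3.14, 0.042, -0.013]
ft_force: [-0.1, -0.2, -0.0]
grip_width: -0.0
grip_force: 0.0
[[0.4357, 0.218, 0.0458], [0.4372, 0.2184, 0.0316], [0.4377, 0.2187, 0.0292], [0.4376, 0.219, 0.045], [0.4384, 0.2196, 0.0361], [0.4358, 0.22, 0.0461], [0.4382, 0.2206, 0.0472], [0.4366, 0.2207, 0.0525], [0.437, 0.2208, 0.0464], [0.4389, 0.221, 0.0338], [0.4352, 0.2212, 0.0651], [0.4394, 0.2214, 0.0623], [0.4392, 0.2218, 0.0506], [0.4372, 0.222, 0.0652], [0.4394, 0.2224, 0.0622], [0.4396, 0.2227, 0.0558], [0.4373, 0.2231, 0.0688], [0.4388, 0.2236, 0.0566], [0.4384, 0.2239, 0.0692], [0.4393, 0.224, 0.0544], [0.4326, 0.2244, 0.0694], [0.439, 0.2247, 0.0254], [0.4367, 0.2248, 0.0699], [0.4328, 0.2252, 0.07], [0.4394, 0.2255, 0.0471], [0.4396, 0.2258, 0.0554]]
0.05189522605161997 [[0.4699999988079071, 0.15289999544620514], [0.6046000123023987, 0.12780000269412994], [0.6146000027656555, 0.1818999946117401], [0.48010000586509705, 0.2070000022649765]]
492
```

View pics/w4.png

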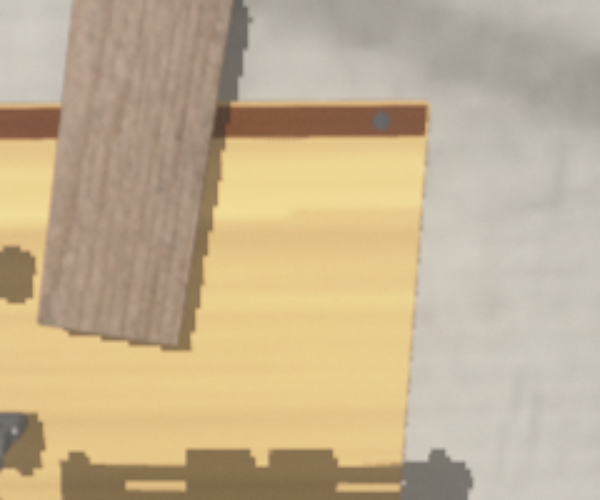

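The crop shows the base in front of the fence with the stock's stop end at crop (40-180, 320-345). The long flap's pin is at crop (12,430), and the flap no longer sticks out, so it hangs down. Depth puts its front at y=0.218 against 0.2183 expected, so it is fully down. Next I'll check the space around the stock's far end and pick a yaw for a two-finger side push.

```bash
python3 - <<'E'
from h import *
d=np.load("top0.npy",allow_pickle=True).item(); P=cloud(d)
for y in np.arange(.04,.32,.04):
    o=P[(P[...,0]>.63)&(P[...,0]<.8)&(P[...,1]>=y)&(P[...,1]<y+.04)]; print(y.round(2),o[:,2].max().round(3),o[o[:,2]>.06][:,0].min().round(3) if (o[:,2]>.06).any() else None)
print(np.round(ctrl.get_state()["joint_positions"],2))
for yw in(88.8,-91.2): print(shift((.545,.085,.15),yw))
E
```

```text
0.04 0.182 0.741
0.08 0.16 0.79
0.12 0.006 None
0.16 0.045 None
0.2 0.046 None
0.24 0.045 None
0.28 0.007 None
0.32 0.006 None
[ 0.48 -0.04 -0.84  1.89 -0.03  1.28 -1.95]
(array([104.3,  67.3,  52.3]), array([  0.15,  -0.24, -90.32]))
(array([104.3,  67.3,  52.3]), array([-0.24, -0.15, 89.68]))
```

```bash
python3 -m jog '[[[20,15,10,0,0,-8.5,87],[40,30,20,0,0,-17,87],[60,45,30,0,0,-25,87],[80,60,40,0,0,-34,87],[100,67,52,0,0,-42,87],[104,67,52,0,0,-51,87],[104,67,52,0,0,-59,87],[104,67,52,0,0,-68,87],[104,67,52,0,0,-76,87],[104,67,52,0,0,-85,87]]]' && python3 -c "
from h import *
print(np.round(ctrl.get_state()['joint_positions'],2),ctrl.get_state()['grip_width'],shift((.545,.085,.037),88.8))"
```

```text
time: 8.45
position: [0.5422, 0.085, 0.1465]
tool_rot: [-2.342, -2.089, 0.002]
ft_force: [-0.2, -0.0, -0.0]
grip_width: 0.832
grip_force: 0.0
[ 0.6   0.27 -0.91  1.78  0.23  1.21 -0.49] 0.8324622447437369 (array([1.000e-01, 3.100e+00, 1.095e+02]), array([-0.16, -0.08, -5.32]))
```

```bash
python3 -m jog '[[[0,3,40,0,0,-5,87],[0,3,75,0,0,-5,87],[0,3,100,0,0,-5,87],[0,3,109,0,0,-5,87],[0,3,109,0,0,-5,87]]]' | grep -E "posi|rot|force|width"; python3 -m jog '[[[10,0,0,0,0,0,87],[20,0,0,0,0,0,87],[30,0,0,0,0,0,87],[40,0,0,0,0,0,87],[48,0,0,0,0,0,87],[56,0,0,0,0,0,87],[64,0,0,0,0,0,87],[72,0,0,0,0,0,87],[80,0,0,0,0,0,87],[80,0,0,0,0,0,87]]]' | grep -E "posi|rot|force"; python3 -c "
from h import *
print(shift((.545,.1805,.037),88.8))"
```

```text
position: [0.5445, 0.0844, 0.0375]
tool_rot: [-2.255, -2.182, 0.003]
ft_force: [0.1, -0.4, 1.1]
grip_width: 0.999
grip_force: 0.0
position: [0.5488, 0.1658, 0.0396]
tool_rot: [-2.256, -2.185, -0.002]
ft_force: [-0.1, 0.2, 0.2]
grip_force: 0.0
(array([14.6, -4.2,  2.6]), array([-0.  , -0.09, -0.64]))
```

```bash
python3 -m jog '[[[3,-1,1,0,0,-0.6,87],[6,-2,2,0,0,-0.6,87],[9,-3,2,0,0,-0.6,87],[11,-4,2,0,0,-0.6,87],[11,-4,2,0,0,-0.6,87]]]' | grep -E "posi|rot|ft"; for i in 1 2; do python3 -m jog '[[[1.5,0,0,0,0,0,87],[1.5,0,0,0,0,0,87]]]' | grep -E "posi|ft_"; done
```

```text
position: [0.545, 0.1754, 0.0375]
tool_rot: [-2.246, -2.195, -0.0]
ft_force: [0.4, -0.4, 0.2]
position: [0.5453, 0.1765, 0.0375]
ft_force: [-0.0, 1.0, -0.5]
position: [0.5455, 0.178, 0.0375]
ft_force: [0.1, 0.8, -0.4]
```

```bash
for i in 1 2 3; do python3 -m jog '[[[1.5,0,0,0,0,0,87],[1.5,0,0,0,0,0,87]]]' | grep -E "posi|ft_"; done;  python3 - <<'E'
from h import *
d=grab("wrist"); save("w5.png",d["image"]); P=cloud(d); z=P[...,2]
m=(z>.047)&(z<.056)&(P[...,1]<.30)&(P[...,1]>.1)&(P[...,0]>.4)&(P[...,0]<.68); print(m.sum())
for n in("top",):
    d=grab(n); save("t5.png",cv2.resize(d["image"][165:295,250:370],None,fx=4.5,fy=4.5,interpolation=cv2.INTER_CUBIC))
E
```

```text
position: [0.5457, 0.1783, 0.0375]
ft_force: [-0.9, -2.9, 1.4]
position: [0.5457, 0.1784, 0.0375]
ft_force: [-0.1, -7.6, 2.4]
position: [0.5457, 0.1785, 0.0374]
ft_force: [-0.3, -8.9, 4.8]
41350
```

View pics/w5.png

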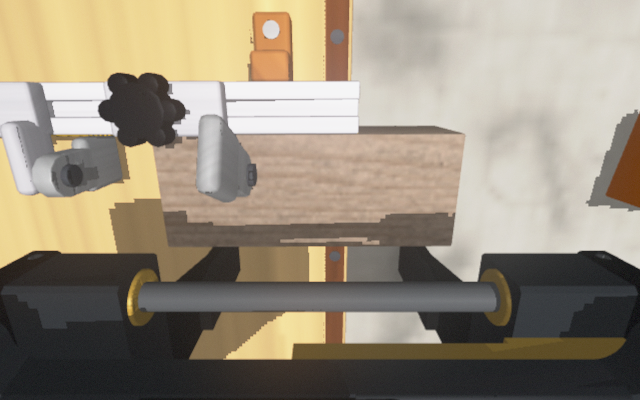

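The wrist view shows the stock (160-465, 130-245) lying flush along the fence. The short flap at (222,155) is still upright, and the long stop's pin is at (70,175). I'll back off and move to the far end.

```bash
python3 -m jog '[[[-10,0,0,0,0,0,87],[-30,0,0,0,0,0,87],[-30,0,-40,0,0,0,60],[-30,0,-80,0,0,8.5,30],[-25,20,-110,0,0,17,0],[-15,45,-120,0,0,25.5,0],[0,70,-120,0,0,34,0],[15,95,-120,0,0,42.5,0],[30,105,-120,0,0,51,0],[35,110,-120,0,0,59,0]]]' | grep -E "posi|ft";  python3 -c "
from h import *
d=grab('wrist'); np.save('w6.npy',d,allow_pickle=True); print(np.round(ctrl.get_state()['joint_positions'],2),shift((.655,.214,.15),-1.2))
P=cloud(d); z=P[...,2]; m=(z>.047)&(z<.056)&(P[...,1]<.24)&(P[...,1]>.15)&(P[...,0]>.44)&(P[...,0]<.68)
q=P[m]; print(len(q),q.min(0),q.max(0))"
```

```text
position: [0.6567, 0.2181, 0.1569]
ft_force: [0.5, 0.8, 0.2]
[ 0.12  0.53 -0.68  1.4   0.33  1.32 -1.63] (array([-3.8,  2.9,  7. ]), array([-0.22, -0.07, 30.37]))
1376 [0.50553663 0.18782248 0.04709344] [0.61239495 0.23998255 0.05409544]
```

```bash
python3 -m jog '[[[-4,3,7,0,0,8,0],[-4,3,7,0,0,16,0],[-4,3,7,0,0,24,0],[-4,3,20,0,0,30,0],[-4,3,55,0,0,30,0],[-4,3,90,0,0,30,0],[-4,3,112,0,0,30,0],[-4,3,118,0,0,30,0],[-4,3,118,0,0,30,0]]]' | grep -E "posi|rot|ft|width"; python3 -c "
from h import *
grab('wrist'); print(np.round(ctrl.get_state()['joint_positions'],2),shift((.6,.214,.036),-1.2))"
```

```text
position: [0.6537, 0.2102, 0.0387]
tool_rot: [-3.141, 0.008, 0.003]
ft_force: [-0.4, -0.4, 0.3]
grip_width: 0.005
[ 0.05  0.6  -0.55  1.52  0.33  1.12 -2.15] (array([-54.7,  -3.1,   4.2]), array([-0.06, -0.04,  0.91]))
```

```bash
python3 -m jog '[[[-9,-1,2,0,0,1,0],[-18,-2,2,0,0,1,0],[-27,-3,2,0,0,1,0],[-33,-3,2,0,0,1,0],[-39,-3,2,0,0,1,0],[-45,-3,2,0,0,1,0],[-51,-3,2,0,0,1,0],[-55,-3,2,0,0,1,0],[-58,-3,2,0,0,1,0],[-58,-3,2,0,0,1,0]]]' | grep -E "posi|rot|ft"; for i in 1 2 3; do python3 -m jog '[[[-2,0,0,0,0,0,0],[-2,0,0,0,0,0,0]]]' | grep -E "posi|ft_"; done
```

```text
position: [0.5957, 0.2136, 0.0374]
tool_rot: [3.141, -0.037, -0.001]
ft_force: [-0.1, -1.0, -0.3]
position: [0.5941, 0.2135, 0.0372]
ft_force: [0.6, -0.0, 0.4]
position: [0.5919, 0.2136, 0.0372]
ft_force: [-0.1, -0.2, -0.6]
position: [0.5906, 0.2136, 0.0375]
ft_force: [2.1, -0.5, -0.5]
```

```bash
for i in 1 2 3; do python3 -m jog '[[[-1.5,0,0,0,0,0,0],[-1.5,0,0,0,0,0,0]]]' | grep -E "posi|ft_"; done; python3 -c "
from h import *
d=grab('wrist'); save('w7.png',d['image']);d=grab('scene');np.save('s7.npy',d,allow_pickle=True)"
```

```text
position: [0.5905, 0.2134, 0.0381]
ft_force: [5.7, -0.4, -1.1]
position: [0.5905, 0.2133, 0.0385]
ft_force: [8.2, 0.0, -1.2]
position: [0.5904, 0.2132, 0.0388]
ft_force: [10.7, -0.3, -2.7]
```

View pics/w7.png

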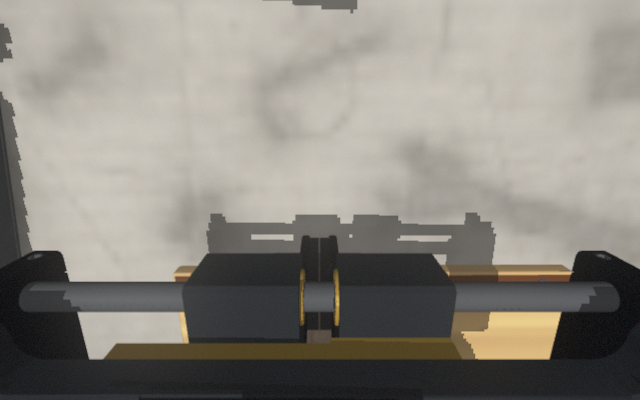

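The stock is hidden under the gripper, but there is a firm stop at x=0.5904 (0.5895 expected). I'll back off and measure flushness from above.

```bash
python3 -m jog '[[[10,0,0,0,0,0,0],[30,0,0,0,0,0,0],[30,0,-50,0,0,0,0],[30,0,-100,0,0,0,0],[30,0,-150,0,0,0,0],[0,30,-190,0,0,0,0],[-45,60,-210,0,0,0,0],[-90,80,-210,0,0,0,0],[-120,90,-210,0,0,0,0],[-120,90,-210,0,0,0,0]]]' | grep -E "time|posi|ft"; python3 - <<'E'
from h import *
d=grab("wrist"); np.save("w8.npy",d,allow_pickle=True); save("w8.png",cv2.resize(d["image"][0:250,180:500],None,fx=2.4,fy=2.4)); P=cloud(d); z=P[...,2]
m=(z>.047)&(z<.056)&(P[...,1]<.235)&(P[...,1]>.15)&(P[...,0]>.43)&(P[...,0]<.68)
q=P[m]
for x0 in np.arange(.44,.6,.02):
    k=q[(q[:,0]>=x0)&(q[:,0]<x0+.02)]
    if len(k)>5: print(x0.round(2),len(k),k[:,1].min().round(4))
for y0 in np.arange(.19,.235,.01):
    k=q[(q[:,1]>=y0)&(q[:,1]<y0+.01)]
    if len(k)>5: print("y",y0.round(2),k[:,0].min().round(4),k[:,0].max().round(4))
F=P[(z>.047)&(z<.056)&(P[...,1]>.25)&(P[...,1]<.29)&(P[...,0]>.43)&(P[...,0]<.6)]
for x0 in np.arange(.44,.58,.02):
    k=F[(F[:,0]>=x0)&(F[:,0]<x0+.02)]
    if len(k)>5: print("fence back",x0.round(2),np.percentile(k[:,1],98).round(4))
E
```

```text
time: 16.85
position: [0.4582, 0.1249, 0.2472]
ft_force: [0.4, -0.1, -0.0]
0.44 700 0.1897
0.46 755 0.1893
0.48 756 0.1886
0.5 654 0.1881
0.52 903 0.1876
0.54 967 0.1869
0.56 996 0.1867
y 0.19 0.4397 0.5789
y 0.2 0.4398 0.5791
y 0.21 0.4335 0.5794
y 0.22 0.4324 0.5796
y 0.23 0.441 0.5799
fence back 0.44 0.2677
fence back 0.5 0.2662
fence back 0.52 0.2657
fence back 0.54 0.2654
fence back 0.56 0.2649
```

View pics/w8.png

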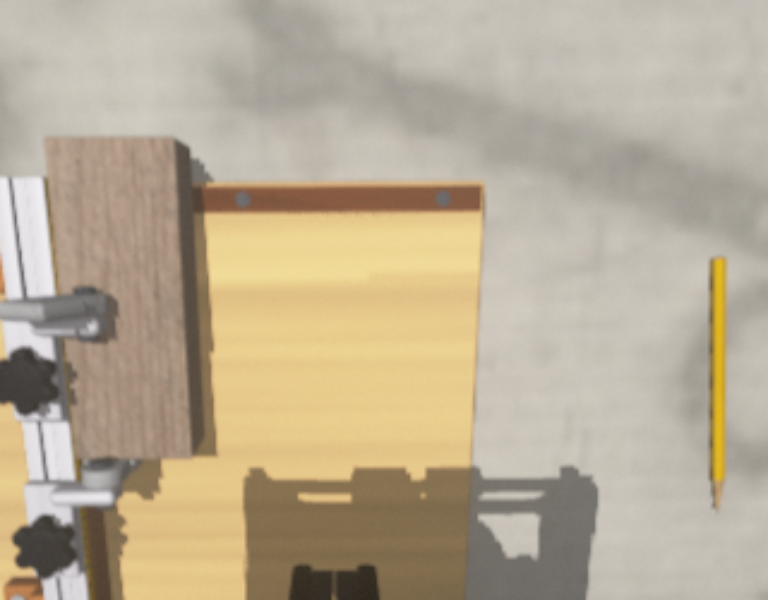

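The crop shows the stock (45-195, 135-455) along the fence with its end at the lowered long stop (paddle hidden, pin at (105,470)). The short flap at (60,310) is raised and the pencil at (717,380) has not moved. Next I'll quantify any gap to the fence.

```bash
python3 - <<'E'
from h import *
d=np.load("w8.npy",allow_pickle=True).item(); P=cloud(d); im=d["image"]
for x0 in(.46,.475,.53,.545,.555):
    u0,v0=proj(d,(x0,.24,.052)); v=int(round(v0))
    print(x0,[(u,P[v,u,1].round(4),P[v,u,2].round(4),im[v,u].tolist()) for u in range(int(u0)-10,int(u0)+3)][::1])
E
```

```text
0.46 [(203, np.float64(0.2485), np.float64(0.0604), [182, 179, 182]), (204, np.float64(0.247), np.float64(0.0616), [181, 177, 181]), (205, np.float64(0.2463), np.float64(0.0605), [173, 169, 172]), (206, np.float64(0.2466), np.float64(0.0567), [166, 163, 166]), (207, np.float64(0.2473), np.float64(0.0515), [166, 163, 165]), (208, np.float64(0.2463), np.float64(0.0513), [136, 133, 134]), (209, np.float64(0.2455), np.float64(0.0502), [132, 115, 85]), (210, np.float64(0.2439), np.float64(0.0517), [163, 141, 118]), (211, np.float64(0.2426), np.float64(0.0523), [168, 148, 130]), (212, np.float64(0.2422), np.float64(0.0501), [164, 142, 124]), (213, np.float64(0.2402), np.float64(0.0528), [159, 137, 119]), (214, np.float64(0.2393), np.float64(0.0521), [155, 133, 114]), (215, np.float64(0.2386), np.float64(0.051), [158, 136, 117])]
0.475 [(201, np.float64(0.2453), np.float64(0.0697), [64, 58, 54]), (202, np.float64(0.2448), np.float64(0.0682), [63, 59, 55]), (203, np.float64(0.2458), np.float64(0.0623), [73, 68, 65]), (204, np.float64(0.2458), np.float64(0.0594), [93, 88, 89]), (205, np.float
[... 2358 characters left out ...]
), (194, np.float64(0.2483), np.float64(0.052), [233, 231, 234]), (195, np.float64(0.1227), np.float64(0.4088), [236, 234, 237]), (196, np.float64(0.2458), np.float64(0.0533), [239, 237, 239]), (197, np.float64(0.2455), np.float64(0.0513), [239, 237, 239]), (198, np.float64(0.2445), np.float64(0.0514), [211, 209, 212]), (199, np.float64(0.2436), np.float64(0.0509), [150, 137, 120]), (200, np.float64(0.2433), np.float64(0.0486), [132, 113, 80]), (201, np.float64(0.2412), np.float64(0.052), [167, 144, 125]), (202, np.float64(0.24), np.float64(0.0525), [177, 155, 135]), (203, np.float64(0.2394), np.float64(0.0512), [176, 153, 135]), (204, np.float64(0.2381), np.float64(0.052), [175, 154, 135])]
```

The yellow dip between the two edges suggests a gap of about 1 mm, opened during the slide. I'll press the side once more with both fingers, then touch the end again.

```bash
python3 -m jog '[[[10,5,10,0,0,-8.5,87],[20,10,20,0,0,-17,87],[30,10,40,0,0,-25,87],[40,10,60,0,0,-34,87],[50,10,80,0,0,-42,87],[52,10,90,0,0,-51,87],[52,10,90,0,0,-59,87],[52,10,90,0,0,-68,87],[52,10,90,0,0,-76,87],[52,10,90,0,0,-85,87]]]' | grep -E "posi|ft";python3 -c "
from h import *
grab('wrist');print(shift((.51,.15,.037),88.6))"
```

```text
position: [0.5158, 0.1166, 0.1568]
ft_force: [-0.4, -0.1, 0.1]
(array([ 32.5,  -8.9, 119.9]), array([-0.15, -0.08, -4.62]))
```

```bash
python3 -m jog '[[[30,-6,40,0,0,-4.6,87],[30,-6,80,0,0,-4.6,87],[32,-6,108,0,0,-4.6,87],[32,-6,120,0,0,-4.6,87],[32,-6,120,0,0,-4.6,87]]]' | grep -E "posi|rot|ft"; python3 -m jog '[[[8,0,0,0,0,0,87],[15,0,0,0,0,0,87],[21,0,0,0,0,0,87],[25,0,0,0,0,0,87],[25,0,0,0,0,0,87]]]' | grep -E "posi|rot|ft"; for i in 1 2 3; do python3 -m jog '[[[1.5,0,0,0,0,0,87],[1.5,0,0,0,0,0,87]]]' | grep -E "posi|ft_"; done
```

```text
position: [0.5122, 0.1482, 0.0357]
tool_rot: [-2.261, -2.176, 0.005]
ft_force: [-0.6, 0.4, 0.4]
position: [0.5146, 0.174, 0.0382]
tool_rot: [2.261, 2.18, 0.002]
ft_force: [0.2, 0.5, -0.5]
position: [0.5144, 0.1743, 0.0376]
ft_force: [-0.1, 0.5, 0.3]
position: [0.5144, 0.1759, 0.0375]
ft_force: [-0.3, -0.2, -0.0]
position: [0.5145, 0.1775, 0.0375]
ft_force: [0.0, -0.8, 0.7]
```

```bash
for i in 1 2 3 4; do python3 -m jog '[[[1.5,0,0,0,0,0,87],[1.5,0,0,0,0,0,87]]]' | grep -E "posi|ft_"; done
```

```text
position: [0.5145, 0.178, 0.0375]
ft_force: [-1.4, -2.7, 1.0]
position: [0.5151, 0.1783, 0.0375]
ft_force: [0.9, -5.5, 1.3]
position: [0.5151, 0.1783, 0.0375]
ft_force: [-0.0, -8.3, 3.8]
position: [0.5151, 0.1784, 0.0374]
ft_force: [-0.3, -10.9, 5.4]
```

Pressed flush at 11 N. I'll back off and go to the end for a last touch.

```bash
python3 -m jog '[[[-10,0,0,0,0,0,87],[-30,0,0,0,0,0,87],[-30,0,-40,0,0,0,60],[-30,5,-80,0,0,8.5,30],[-25,30,-110,0,0,17,0],[-15,55,-120,0,0,25.5,0],[0,80,-120,0,0,34,0],[15,100,-120,0,0,42.5,0],[30,110,-120,0,0,51,0],[35,115,-120,0,0,59,0]]]' | grep -E "posi|ft";  python3 -c "
from h import *
grab('wrist'); print(shift((.62,.215,.15),-1.2))"
```

```text
position: [0.6313, 0.2171, 0.157]
ft_force: [-0.8, 1.1, 0.1]
(array([-11.3,  -3.4,   7. ]), array([-0.19, -0.06, 29.55]))
```

```bash
python3 -m jog '[[[-11,-3,7,0,0,8,0],[-11,-3,7,0,0,16,0],[-11,-3,7,0,0,24,0],[-11,-3,20,0,0,29.5,0],[-11,-3,55,0,0,29.5,0],[-11,-3,90,0,0,29.5,0],[-11,-3,112,0,0,29.5,0],[-11,-3,118,0,0,29.5,0],[-11,-3,118,0,0,29.5,0]]]' | grep -E "posi|rot|ft|width"; python3 -m jog '[[[-8,0,0,0,0,0,0],[-16,0,0,0,0,0,0],[-22,0,0,0,0,0,0],[-25,0,0,0,0,0,0],[-25,0,0,0,0,0,0]]]' | grep -E "posi|rot|ft"; python3 -m jog '[[[-2,0,0,0,0,0,0],[-2,0,0,0,0,0,0]]]' | grep -E "posi|ft"
```

```text
position: [0.6192, 0.2113, 0.0388]
tool_rot: [-3.141, 0.016, 0.003]
ft_force: [1.1, 0.3, 0.5]
grip_width: 0.007
position: [0.5945, 0.2118, 0.0401]
tool_rot: [3.141, -0.017, 0.001]
ft_force: [-0.1, -0.3, -0.0]
position: [0.5928, 0.2116, 0.0396]
ft_force: [0.9, -0.5, -0.5]
```

```bash
for i in 1 2 3; do python3 -m jog '[[[-1.5,0,0,0,0,0,0],[-1.5,0,0,0,0,0,0]]]' | grep -E "posi|ft_"; done
```

```text
position: [0.5914, 0.2116, 0.0394]
ft_force: [-0.2, 0.3, -0.3]
position: [0.5906, 0.2116, 0.0397]
ft_force: [2.4, -0.4, -1.0]
position: [0.5905, 0.2114, 0.0403]
ft_force: [5.0, -0.6, 0.2]
```

```bash
python3 -m jog '[[[10,0,0,0,0,0,0],[30,0,0,0,0,0,0],[30,0,-50,0,0,0,0],[30,0,-100,0,0,0,0],[30,0,-150,0,0,0,0],[0,30,-190,0,0,0,0],[-45,60,-210,0,0,0,0],[-90,80,-210,0,0,0,0],[-120,90,-210,0,0,0,0],[-120,90,-210,0,0,0,0]]]' | grep -E "time|posi|ft"; python3 - <<'E'
from h import *
d=grab("wrist"); np.save("w9.npy",d,allow_pickle=True); P=cloud(d); z=P[...,2]; im=d["image"]
m=(z>.047)&(z<.056)&(P[...,1]<.235)&(P[...,1]>.15)&(P[...,0]>.43)&(P[...,0]<.68); q=P[m]
print([q[(q[:,0]>=x)&(q[:,0]<x+.02)][:,1].min().round(4) for x in np.arange(.44,.58,.02)])
for y0 in(.19,.2,.23):
    k=q[(q[:,1]>=y0)&(q[:,1]<y0+.01)]; print("y",y0,k[:,0].min().round(4),k[:,0].max().round(4))
for x0 in(.46,.53,.545,.555):
    u0,v0=proj(d,(x0,.24,.052)); v=int(round(v0))
    print(x0,[(u,float(P[v,u,1].round(4)),float(P[v,u,2].round(4)),im[v,u].tolist()) for u in range(int(u0)-6,int(u0)+1)])
for a,b,n in((.425,.45,"long"),(.495,.53,"short")):
    h=P[(P[...,0]>a)&(P[...,0]<b)&(P[...,1]>.21)&(P[...,1]<.27)&(z>.055)&(z<.12)]; print(n,h[:,2].max())
a=grab("top")["image"]; b=np.load("top0.npy",allow_pickle=True).item()["image"]
D=(np.abs(a.astype(int)-b).sum(2)>60)
for n,(u,v) in dict(square=(440,243),blade=(427,200),pencil=(398,232),tape=(202,212)).items(): print(n,D[v-8:v+8,u-8:u+8].mean())
E
```

```text
time: 24.6
position: [0.4625, 0.121, 0.2495]
ft_force: [1.2, -0.2, -0.1]
[np.float64(0.1906), np.float64(0.1902), np.float64(0.1898), np.float64(0.1893), np.float64(0.1889), np.float64(0.1882), np.float64(0.1881)]
y 0.19 0.4392 0.579
y 0.2 0.4395 0.5791
y 0.23 0.441 0.5794
0.46 [(205, 0.247, 0.0516, [160, 156, 158]), (206, 0.2458, 0.0519, [127, 123, 122]), (207, 0.2449, 0.0513, [153, 136, 122]), (208, 0.2435, 0.0522, [167, 146, 127]), (209, 0.2419, 0.0535, [161, 140, 122]), (210, 0.2412, 0.0523, [157, 134, 117]), (211, 0.2402, 0.052, [152, 131, 112])]
0.53 [(197, 0.2472, 0.0518, [236, 234, 237]), (198, 0.2462, 0.0516, [236, 234, 237]), (199, 0.2451, 0.0519, [223, 221, 224]), (200, 0.2447, 0.05, [171, 163, 160]), (201, 0.2433, 0.051, [167, 147, 131]), (202, 0.2418, 0.0521, [179, 158, 139]), (203, 0.2413, 0.0506, [181, 159, 140])]
0.545 [(196, 0.2463, 0.0524, [237, 236, 238]), (197, 0.2453, 0.0523, [237, 235, 238]), (198, 0.2444, 0.052, [201, 197, 202]), (199, 0.243, 0.0529, [162, 145, 136]), (200, 0.2418, 0.0534, [171, 147, 129]), (201, 0.2417, 0.0508, [177, 154, 134]), (202, 0.2404, 0.0515, [182, 159, 140])]
0.555 [(195, 0.2463, 0.0515, [238, 237, 239]), (196, 0.2456, 0.0507, [237, 236, 238]), (197, 0.2445, 0.0509, [197, 193, 197]), (198, 0.2433, 0.0513, [163, 149, 138]), (199, 0.2421, 0.0518, [175, 154, 136]), (200, 0.2409, 0.0521, [176, 152, 133]), (201, 0.2403, 0.0509, [172, 149, 132])]
long 0.07325754077106277
short 0.10394836513084436
square 0.0
blade 0.0
pencil 0.0078125
tape 0.0
```

The gap has closed: the side moved about 1 mm and the yellow dip is gone. The end is at the stop, the long flap is down, the short flap is up, and nothing else moved.

```bash
python3 -c "
from bench import ctrl
print(ctrl.close_job())"
```

```text
the job is handed in; nothing more can be done
None
```

I handed the job in after about 25 s of the 64 s: the long stop is down, the short stop is still raised, the offcut is flat against the fence and butted against the long stop, and the try square, tape measure and pencil show no movement.

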